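Load a battery pack into a spring-gate test dock

ROBOT

A 7-joint arm with a two-finger parallel gripper is mounted at the origin on the work surface. World frame = base frame: x ahead of the robot, y to its left, z up, the work surface at z = 0. Lengths are in m, angles in rad, forces in N, time in s.
With the tool pointing down it reaches from about 0.425 to 0.875 m from the base axis. Payload 8.4 kg.
Tool frame: the origin (TCP) lies between the finger pads; the fingertips stand 19 mm ahead of it and the grasp point (between the pads) is the TCP; z points along the fingers, y is the line along which they close (so a half turn about z gives the same grasp; the last joint's range is limited). The gripper opens to 87 mm and grips with 3 to 60 N. Pads are 19 mm wide; open, the fingers measure 117 mm over their backs; the gripper's body (75 mm by 190 mm) begins 51 mm behind the grasp point.
Start: joints at [1.004, 0.333, 0.04, 1.465, -0.013, 1.343, -0.059], TCP at [0.293, -0.58, 0.242] pointing down, gripper open.
Joint ranges: [-2.58, 2.58], [-0.38, 2.09], [-1.3, 1.39], [0.25, 2.4], [-1.5, 4.64], [0.08, 2.09], [-2.65, 2.65]. Speed limits (rad/s): [2.22, 2.22, 2.79, 2.79, 3.14, 3.14, 3.14].

INTERFACE

Orientations are given as a rotation vector (axis times angle).
In Python, from bench import ctrl, kin, capture, calibration, workorder gives the robot as it stands. The module is installed in compiled form; this text tells all that it offers. Calls block until the motion is done:
- ctrl.move_pose(position, orientation): joint-space move of the TCP to a pose.
- ctrl.movel(position, velocity=0.15, ori=None): straight line of the TCP; ori=None keeps the orientation; velocity is the mean speed in m/s.
- ctrl.movej(angles): joint-space move.
- ctrl.set_gripper(opening, squeeze=None): opening from 0.0 (shut) to 1.0 (fully open); squeeze is the grip in N (None keeps the last); returns when the fingers have stopped.
- ctrl.sleep(seconds).
- kin.ik(position, orientation): joint angles nearest the present ones, or None.
- capture(name): name is "scene" or "top" or "wrist"; returns the picture (400x640x3 uint8, blue, green, red); there is no depth.
- calibration(name): a dict with "camera_matrix" (3x3 intrinsics, pixels), "k1" (the pictures are not rectified: a ray, as slopes to the right and down, at radius r is drawn at 1 + k1 r^2 times it, then the intrinsics apply), "world_to_cam" (4x4, takes a point from world to camera coordinates); the wrist camera has in their place "mount" (4x4, takes a point from camera to tool coordinates, whose origin is the TCP and whose axes are the flange's). Camera axes: x right, y down, z forward; pixel columns grow to the right and rows downward; lengths in m; the calibration is good to about 2 mm. A picture is of the moment at which its call begins: read the wrist's pose just before it. calibration takes no time and is no camera call.
A pose or a line that the arm cannot do raises ctrl.PlanningError and nothing moves.
- workorder.close_job(): hands the job in; it is judged then, once.
Readings, each from a call of its own:
- ctrl.get_time_s(): time.
- ctrl.get_q(): joint angles.
- ctrl.get_dq(): joint speeds.
- ctrl.get_joint_torque(): joint torques, N m.
- ctrl.get_tool_pos(): TCP position.
- ctrl.get_tool_rot(): TCP orientation.
- ctrl.get_force(): force on the tool from outside, world axes, zero at the start.
- ctrl.get_wrist_torque(): the same for the moment, N m.
- ctrl.get_gripper_width(): opening from 0.0 (shut) to 1.0 (fully open).
- ctrl.get_finger_force(): force on a finger pad.
Only numpy, scipy, OpenCV 4.12 (cv2) and the standard library are available. Lean on these libraries where they do the work, as an engineer would, in place of code of your own. Each camera call takes 0.05 s, during which the arm holds its last target. There are 200 camera calls.

TASK

Load the good battery pack (green label) into the test dock: with the pack's plain end push the orange spring gate back, lower the pack flat onto the dock, let the spring slide its yellow toe fully home under the dark keeper at the other end, and let go so the gate holds it there. Leave the dead pack (red label) and the other things on the bench where they are.

Things in the scene. Friction and masses are not known exactly. Their poses are not given: they have to be found in the camera images.
- pack_center (a point): Good battery pack: black box 90 (own x) x 42 (y) x 40 mm (z, up), green label on top and sides, about 0.32 kg, lying flat on the bench. At its -x end a yellow toe sticks out 12 mm at the bottom, 30 mm wide, 8 mm thick, its underside level with the box's; the +x end is plain and flat. Point: centre of the box without toe, 20 mm above its underside. Grasp across the 42 mm.
- pack_toe (a point): Tip of the good pack's yellow toe: middle of its end face, 57 mm from the pack centre along own -x, 4 mm above the pack's underside; axes as the pack.
- dock: Test dock, screwed down. Base plate: own x -85 to +130 mm, 90 mm wide (y); its top, the dock floor, is 12 mm above the bench. Origin on the bench plane, right below the pack box's centre when the pack is home (axes then parallel: toe to -x, plain end to +x). Keeper at -x, orange gate at +x, behind it a grey spring housing (x 80 to 120, 40 mm high above the floor). No side walls between.
- keeper_lip (a point): Middle of the top front edge of the dark steel keeper, 60 mm wide, 20 mm above the dock floor, at dock x = -48 mm; axes as the dock. Its lip spans x -57 to -48, underside 12 mm above the floor, over a pocket 40 mm wide ending in a stop face at x = -57. The toe must come down to the floor with its tip beyond the lip (pack centre at dock x above +9 mm), then slide to -x under it.
- gate (a joint): Opening of the spring gate (m), an orange upright plate of slick plastic 62 mm wide, 6 mm thick, 2 to 50 mm above the dock floor, sliding along dock +x. 0 = shut (front face at dock x = 33 mm), 0.035 = end of travel. Springs shut with 5.4 N plus 0.3 N per mm of opening (9 N with the pack home, at 0.012; 13 N at 0.026).
- gate_face (a point): Middle of the top edge of the gate's front face (the face looking to the keeper), 50 mm above the dock floor; axes as the dock.
- dead_center (a point): The dead battery pack, same shape as the good one but with a red label: centre of its box. Bystander.
- motor_center (a point): Small steel motor standing on end, 36 mm diameter, 68 mm high with shaft: its axis, 25 mm above the bench. Bystander.
- board_center (a point): Loose green circuit board 70 x 100 mm, up to 18 mm high with its parts: its centre. Bystander.
- driver_grip (a point): Red-handled screwdriver lying on the bench: middle of its handle. Bystander.

How it is judged:
On the way:
1. the good pack, in line over the dock with its toe towards the keeper, pushes the spring gate back at least 18 mm (value of joint gate above 0.018 m and horizontal distance between pack_center and dock below 0.035 m and x of pack_toe in the frame of dock below -0.02 m), for 0.1 s.
At the end, for the whole second after the job is handed in: The good pack lies flat on the dock floor (toe within 3 mm of its seated height, tilt under 0.06 rad), in line with the dock (within 0.1 rad and 8 mm sideways), its toe within 4 mm of the stop face and so under the lip, with the gate resting against its plain end (opening 9 to 16 mm), at rest (x of pack_toe in the frame of dock between -0.061 and -0.053 m and y of pack_toe in the frame of dock between -0.008 and 0.008 m and z of pack_toe in the frame of dock below 0.019 m and angle between the x axis of pack_center and the x axis of dock, either way round below 0.1 rad and angle between pack_center's own z axis and vertical below 0.06 rad and value of joint gate between 0.009 and 0.016 m and linear speed of pack below 0.01 m/s); the robot touches nothing.
It fails at once if the dead pack is moved more than 20 mm (distance of dead_center from where it was at the start of the episode above 0.02 m).
It fails at once if the motor is moved more than 20 mm or knocked over (distance of motor_center from where it was at the start of the episode above 0.02 m).
It fails at once if the circuit board is moved more than 20 mm (distance of board_center from where it was at the start of the episode above 0.02 m).
It fails at once if the screwdriver is moved more than 20 mm (distance of driver_grip from where it was at the start of the episode above 0.02 m).
It also fails if it takes over 45 s, if anything falls off the work surface, if the arm or the gripper's body presses on something with over 40 N, if the wrist force passes 120 N, or if a joint passes its speed limit or range.

## Working session

There is one attempt and no reset: what is moved stays moved. The work goes in short steps, each a Python script; the robot and the scene stay as the last script left them, time stands still between calls to the robot, and variables do not carry over. Pictures are saved under pics/ and viewed, at most 10 in all, crops included, and the job is handed in when it is done.

```bash
mkdir -p pics
python3 - <<'E'
from bench import ctrl,capture,calibration
import cv2
for n in("scene","top"):
    cv2.imwrite(f"pics/{n}0.png",capture(n)); c=calibration(n); print(n,c)
print(calibration("wrist"),ctrl.get_tool_rot(),ctrl.get_time_s())
E
```

```text
scene {'camera_matrix': array([[499.75507923,   0.        , 315.02667637],
       [  0.        , 499.75507923, 198.70463892],
       [  0.        ,   0.        ,   1.        ]]), 'k1': -0.08640903185661622, 'world_to_cam': array([[ 0.38964158,  0.9207677 ,  0.01913871, -0.25490863],
       [ 0.67679539, -0.27218225, -0.68400645, -0.34261507],
       [-0.62460182,  0.27947034, -0.72922486,  1.35068909],
       [ 0.        ,  0.        ,  0.        ,  1.        ]])}
top {'camera_matrix': array([[493.61912684,   0.        , 305.1936811 ],
       [  0.        , 493.61912684, 198.83921614],
       [  0.        ,   0.        ,   1.        ]]), 'k1': -0.08004119037751349, 'world_to_cam': array([[-0.02355925, -0.99971304,  0.00433498,  0.0316187 ],
       [-0.99573093,  0.02307787, -0.08937183,  0.61724858],
       [ 0.08924614, -0.00642201, -0.9959889 ,  1.07528246],
       [ 0.        ,  0.        ,  0.        ,  1.        ]])}
{'camera_matrix': array([[286.84250807,   0.        , 319.52364041],
       [  0.        , 286.84250807, 196.90579535],
       [  0.        ,   0.        ,   1.        ]]), 'k1': -0.021623993657606186, 'mount': array([[-4.62849320e-04, -9.57796523e-01, -2.87446702e-01,
         7.80592666e-02],
       [ 9.99999843e-01, -3.52507125e-04, -4.35625622e-04,
         1.54937527e-03],
       [ 3.15913696e-04, -2.87446859e-01,  9.57796536e-01,
        -1.42318280e-01],
       [ 0.00000000e+00,  0.00000000e+00,  0.00000000e+00,
         1.00000000e+00]])} [-3.05475893e+00 -7.27817414e-01  6.60589041e-04] 0.1
```

View pics/top0.png

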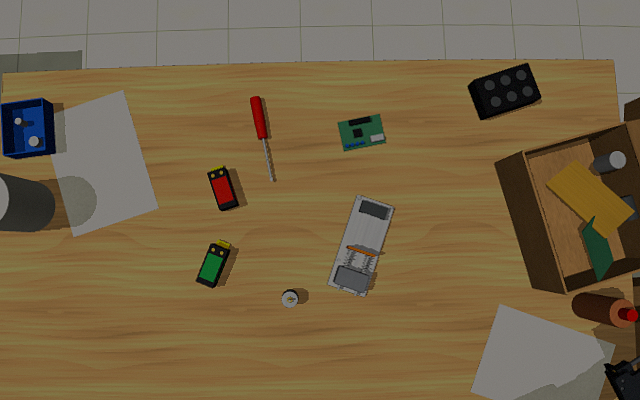

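View pics/scene0.png

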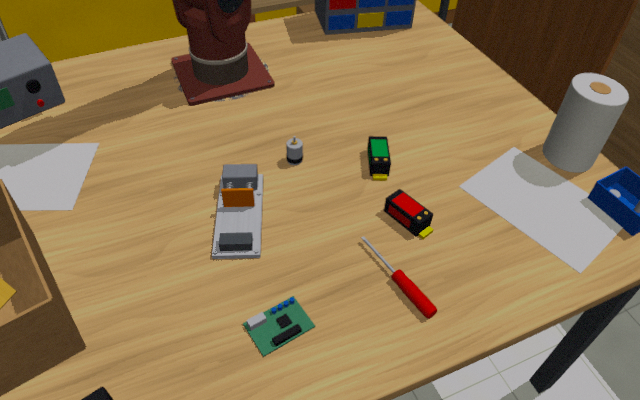

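The top view shows the good pack at (213,263) with its toe at (224,244). The dock has its keeper at (375,210), gate at (361,251) and housing at (352,278). The motor is at (290,298), the dead pack at (223,188), and the scene view agrees.

```bash
cat > h.py <<'E'
from bench import ctrl,kin,capture,calibration,workorder
import numpy as np,cv2
from scipy.spatial.transform import Rotation as R
def cam(n):
    "K,k1,origin,R(cam->world); for wrist reads the pose now"
    c=calibration(n)
    if n=="wrist":
        T=np.eye(4);T[:3,:3]=R.from_rotvec(ctrl.get_tool_rot()).as_matrix();T[:3,3]=ctrl.get_tool_pos();M=T@c["mount"]
    else: M=np.linalg.inv(c["world_to_cam"])
    return c["camera_matrix"],c["k1"],M[:3,3],M[:3,:3]
def onplane(C,px,z):
    K,k,o,Rm=C
    u=cv2.undistortPoints(np.float64(px).reshape(-1,1,2),K,np.array([k,0,0,0.])).reshape(-1,2)
    d=np.c_[u,np.ones(len(u))]@Rm.T
    return o+d*((z-o[2])/d[:,2])[:,None]
def proj(C,P):
    K,k,o,Rm=C
    r=Rm.T;return cv2.projectPoints(np.float64(P).reshape(-1,1,3),cv2.Rodrigues(r)[0],-r@o,K,np.array([k,0,0,0.]))[0].reshape(-1,2)
def down(yaw): # tool z down, tool x at angle yaw in world
    c,s=np.cos(yaw),np.sin(yaw)
    return R.from_matrix(np.array([[c,s,0],[s,-c,0],[0,0,-1]])).as_rotvec()
E
python3 - <<'E'
from h import *
C=cam("top")
im=cv2.imread("pics/top0.png");hsv=cv2.cvtColor(im,cv2.COLOR_BGR2HSV)
for nm,px,z in(("pack",(213,263),.04),("toe",(224,244),.008),("keeper",(375,210),.032),("gate",(361,251),.062),("housing",(352,278),.052),("motor",(290,298),.06),("dead",(223,188),.04)):
    print(nm,onplane(C,[px],z)[0].round(3))
def yaw(a,b): d=b-a; return np.arctan2(d[1],d[0])
print(R.from_rotvec(ctrl.get_tool_rot()).as_matrix().round(2))
p=onplane(C,[(213,263),(375,210)],.03)
for P,y0 in((p[0],0),(p[1],0)):
  for y in np.arange(-180,180,30):
    q=kin.ik([P[0],P[1],.2],down(np.radians(y))); print(y,None if q is None else np.round(q,2))
E
```

```text
pack [0.48  0.223 0.04 ]
toe [0.521 0.203 0.008]
keeper [ 0.589 -0.138  0.032]
gate [ 0.499 -0.1    0.062]
housing [ 0.442 -0.08   0.052]
motor [0.403 0.055 0.06 ]
dead [0.645 0.199 0.04 ]
[[ 0.89  0.45 -0.  ]
 [ 0.45 -0.89  0.  ]
 [-0.   -0.   -1.  ]]
-180 [ 0.38  0.25 -1.03  1.77  0.23  1.24  0.87]
-150 [ 0.44  0.28 -1.1   1.77  0.26  1.25  1.37]
-120 [ 0.44  0.28 -1.1   1.77  0.26  1.25  1.89]
-90 [ 0.44  0.28 -1.1   1.77  0.26  1.25  2.42]
-60 None
-30 [-1.43  0.16  1.01  1.85 -0.15  1.21 -2.47]
0 [ 0.35  0.24 -0.99  1.77  0.21  1.24 -2.26]
30 [ 0.37  0.24 -1.    1.77  0.22  1.24 -1.74]
60 [ 0.42  0.27 -1.07  1.77  0.25  1.25 -1.24]
90 [ 0.41  0.26 -1.06  1.77  0.24  1.25 -0.71]
120 [ 0.41  0.26 -1.05  1.77  0.24  1.25 -0.19]
150 [ 0.4   0.26 -1.04  1.77  0.23  1.25  0.34]
-180 [ 0.6   0.32 -0.55  1.61  0.17  1.26  1.6 ]
-150 [ 0.99  0.48 -1.09  1.59  0.44  1.34  1.93]
-120 [ 0.99  0.48 -1.09  1.59  0.44  1.34  2.45]
-90 [-0.74  0.51  1.22  1.68 -0.49  1.31 -2.57]
-60 [ 0.3   0.28 -0.17  1.63  0.05  1.24 -2.5 ]
-30 [ 0.34  0.28 -0.22  1.63  0.06  1.24 -1.99]
0 [ 0.38  0.28 -0.27  1.62  0.08  1.25 -1.48]
30 [ 0.39  0.28 -0.28  1.62  0.08  1.25 -0.95]
60 [ 0.45  0.29 -0.35  1.62  0.1   1.25 -0.45]
90 [ 0.51  0.3  -0.43  1.62  0.13  1.25  0.06]
120 [ 0.57  0.31 -0.51  1.61  0.16  1.26  0.56]
150 [ 0.56  0.31 -0.49  1.61  0.15  1.26  1.09]
```

Run:
```python
from h import *
import pickle
S={}
for nm,p,y in(("dock",(.529,-.113,.17),157),("pack",(.48,.223,.15),154)):
    ctrl.move_pose(list(p[:2])+[.24],down(np.radians(y)))
    ctrl.movel(p); ctrl.sleep(.2); C=cam("wrist"); im=capture("wrist"); S[nm]=C
    cv2.imwrite(f"pics/w_{nm}.png",im); print(ctrl.get_time_s())
pickle.dump(S,open("S.pkl","wb"))
```

```text
2.8583
5.1667
```

View pics/w_dock.png

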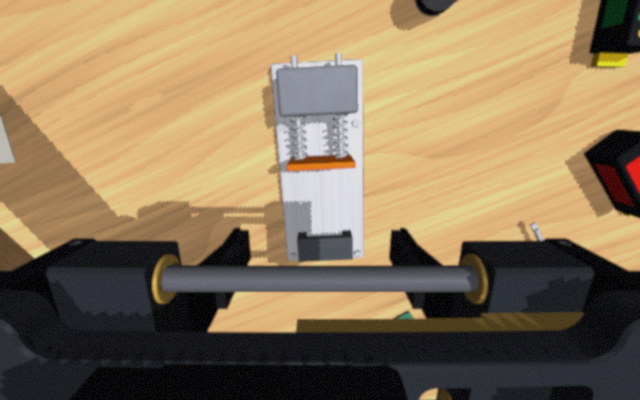

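View pics/w_pack.png

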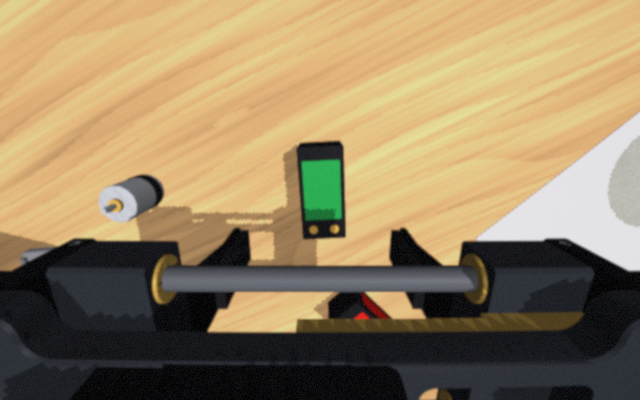

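Dock picture: gate front edge runs about (288,167)–(355,165), keeper at (325,247), plate columns about 275–362. Pack picture: top face lies between the fingers, with its toe-side top edge at row ~238 and the label centre at (322,190).

```bash
cat > m.py <<'E'
from h import *
import pickle
S=pickle.load(open("S.pkl","rb"))
def line(p): 
    v=cv2.fitLine(np.float32(p),cv2.DIST_HUBER,0,.01,.01).ravel(); return v
# pack
C=S["pack"];im=cv2.imread("pics/w_pack.png");hsv=cv2.cvtColor(im,cv2.COLOR_BGR2HSV)
g=cv2.inRange(hsv,(45,100,40),(80,255,255));g[:,:250]=0;g[:,400:]=0;g[245:]=0
L=[];Rr=[];
for r in range(166,216):
    c=np.where(g[r])[0]; L.append((c[0]-.5,r));Rr.append((c[-1]+.5,r))
l=onplane(C,L,.04);r=onplane(C,Rr,.04)
print("label w",np.linalg.norm((l-r)[:,:2],axis=1).mean())
a,b=line(l[:,:2]),line(r[:,:2]); print("yaws",[np.degrees(np.arctan(v[1]/v[0])) for v in(a,b)])
rows=np.where(g.sum(1)>20*255)[0];print("label rows",rows[0],rows[-1])
dark=(im.max(2)<60)
D=[]
for c in range(306,340,2):
    rr=[q for q in range(215,250) if dark[q,c]]; D.append((c,rr[-1]+.5))
print("dark end rows",D[0],D[-1],np.median([d[1] for d in D]))
W=[]
for q in(175,190,205):
    cc=np.where(dark[q,285:355]|(g[q,285:355]>0))[0]+285; W.append((cc[0]-.5,q));W.append((cc[-1]+.5,q))
w=onplane(C,W,.04);print("box edges",W,np.linalg.norm((w[0::2]-w[1::2])[:,:2],axis=1))
yaw=np.mean([np.arctan(v[1]/v[0]) for v in(a,b)])+np.pi
u=np.array([np.cos(yaw),np.sin(yaw)])
lat=w[:,:2].mean(0); latl=(l+r)[:,:2].mean(0)/2
e=onplane(C,D,.04)[:,:2].mean(0); n=np.array([-u[1],u[0]])
print("lat box/label",lat@n,latl@n, "label ext",[(onplane(C,[(322,q)],.04)[0,:2]-e)@u for q in(rows[0]-.5,rows[-1]+.5)])
pc=u*(e@u+.045)+n*(lat@n); print("PACK",pc.round(4),np.degrees(yaw))
# dock
C=S["dock"];im=cv2.imread("pics/w_dock.png");hsv=cv2.cvtColor(im,cv2.COLOR_BGR2HSV)
o=cv2.inRange(hsv,(5,170,120),(18,255,255));o[:,:270]=0;o[:,370:]=0;o[:150]=0;o[180:]=0
E=[(c,np.where(o[:,c])[0][-1]+.5) for c in range(292,352,2)]
ee=onplane(C,E,.062);v=line(ee[:,:2]);print("gate dir+90",np.degrees(np.arctan2(v[1],v[0]))%180+90)
cc=np.where(o.sum(0)>255)[0];gm=onplane(C,[(cc[0]-.5,E[0][1]),(cc[-1]+.5,E[-1][1])],.062);print("gate w",np.linalg.norm(gm[0]-gm[1]),E[0],E[-1],cc[0],cc[-1])
s=hsv[...,1]<45
L=[];Rr=[]
for q in range(120,232):
    k=np.where(s[q,255:375])[0]+255; L.append((k[0]-.5,q));Rr.append((k[-1]+.5,q))
l=onplane(C,L,.012);r=onplane(C,Rr,.012)
a,b=line(l[:,:2]),line(r[:,:2]); ys=[np.degrees(np.arctan(v[1]/v[0]))+180 for v in(a,b)]
print("plate yaws",ys,"w",np.median(np.linalg.norm((l-r)[:,:2],axis=1)))
yd=np.radians(np.mean(ys));u=np.array([np.cos(yd),np.sin(yd)]);n=np.array([-u[1],u[0]])
print("lat plate/gate",(a[2:]+b[2:])@n/2,gm[:,:2].mean(0)@n)
d=u*(ee[:,:2].mean(0)@u-.033)+n*((a[2:]+b[2:])@n/2)
print("DOCK",d.round(4),np.degrees(yd))
# keeper edge check
def P(x,y,z): return np.r_[d+u*x+n*y,z]
print("pred px keeper front top/bottomlip/back, plate end",proj(C,[P(-.048,-.03,.032),P(-.048,.03,.032),P(-.048,0,.012),P(.13,-.045,.012),P(.13,.045,.012)]).round(1))
k=im[225:265,325].max(1);print("col325",k)
cv2.imwrite("pics/crop.png",cv2.resize(im[50:270,260:380],None,fx=2.7,fy=2.7,interpolation=cv2.INTER_NEAREST))
E
python3 m.py
```

```text
label w 0.03640653434600688
yaws [np.float32(-23.209698), np.float32(-22.351795)]
label rows 159 220
dark end rows (306, 237.5) (338, 235.5) 236.5
box edges [(np.float64(299.5), 175), (np.float64(342.5), 175), (np.float64(300.5), 190), (np.float64(342.5), 190), (np.float64(301.5), 205), (np.float64(343.5), 205)] [0.03876509 0.03845299 0.03906625]
lat box/label -0.3927278781438437 -0.3926869167814119 label ext [np.float64(0.07557937152840334), np.float64(0.016790004542063357)]
PACK [0.4742 0.2268] 157.21925
gate dir+90 160.22688
gate w 0.060489237278836025 (292, np.float64(169.5)) (350, np.float64(166.5)) 287 354
plate yaws [np.float32(159.74718), np.float32(159.4268)] w 0.08881301314731202
lat plate/gate -0.07928813 -0.07914588684695748
DOCK [ 0.533  -0.1138] 159.58698
pred px keeper front top/bottomlip/back, plate end [[351.9 236.1]
 [295.9 238.5]
 [323.6 229.8]
 [362.7  56.7]
 [269.3  61.4]]
col325 [223 225 223 224 225 225 222 208 179 146 109  69  58  73  90  93  92  95
  95  89  94  92  90  92  90  93  91  89  92  95  92  90  92  94 104 151
 197 221 224 210]
```

Run:
```python
from h import *
import pickle
y=np.radians(157.2);u=np.array([np.cos(y),np.sin(y)])
p=np.array([.4742,.2268])-.001*u
ctrl.move_pose([*p,.10],down(y)); ctrl.movel([*p,.024],.1)
ctrl.set_gripper(0,60); print(ctrl.get_gripper_width()*87,ctrl.get_finger_force())
ctrl.movel([*p,.12],.15)
C=cam("wrist");im=capture("wrist");cv2.imwrite("pics/held.png",im);pickle.dump(C,open("H.pkl","wb"))
print(ctrl.get_time_s(),ctrl.get_force())
```

```text
41.67749326886415 59.999255212023854
8.0583 [-0.08081859  0.26510121 -3.3340319 ]
```

View pics/held.png

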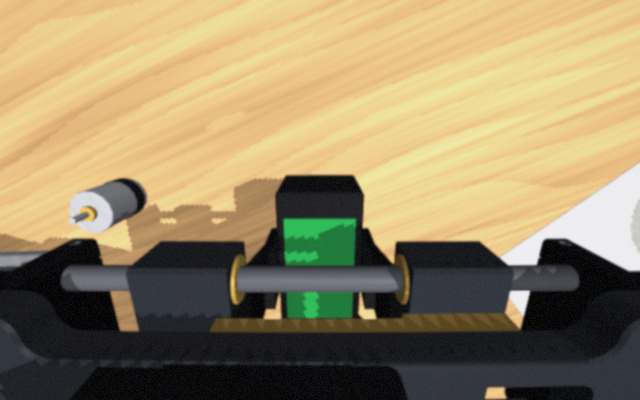

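The pack is held straight. The plain end's top edge is near row 195, its bottom edge near 177, and the label edge near 218.

Run:
```python
from h import *
import pickle
C=pickle.load(open("H.pkl","rb"));im=cv2.imread("pics/held.png")
y=np.radians(157.2);u=np.array([np.cos(y),np.sin(y)]);p=np.array([.4742,.2268])-.001*u
print(im[170:222:1,320].tolist())
for q,z in((176.5,.096),(195,.136),(217.5,.136)): print(q,(onplane(C,[(320,q)],z)[0,:2]-p)@u)
```

```text
[[144, 209, 239], [146, 212, 240], [144, 209, 239], [134, 193, 229], [104, 152, 185], [65, 92, 111], [28, 37, 44], [17, 17, 17], [9, 11, 6], [23, 16, 18], [9, 13, 9], [18, 15, 19], [3, 10, 8], [15, 16, 19], [18, 12, 11], [19, 22, 20], [17, 12, 20], [15, 15, 12], [15, 16, 15], [18, 15, 20], [17, 18, 15], [15, 7, 6], [26, 22, 24], [30, 27, 26], [35, 32, 32], [42, 38, 36], [36, 34, 33], [39, 37, 33], [38, 34, 35], [38, 34, 36], [38, 32, 34], [42, 37, 37], [39, 37, 37], [42, 35, 38], [43, 36, 36], [40, 34, 36], [40, 36, 37], [39, 35, 36], [43, 38, 39], [43, 38, 39], [44, 37, 39], [42, 38, 38], [42, 37, 38], [38, 36, 35], [35, 33, 33], [36, 31, 29], [39, 35, 30], [49, 62, 36], [58, 108, 41], [75, 151, 43], [85, 177, 42], [91, 188, 50]]
176.5 0.04188648377567676
195 0.042218841917597304
217.5 0.03128062221602246
```

```bash
cat > d.py <<'E'
from h import *
import pickle
yd=np.radians(159.6);u=np.array([np.cos(yd),np.sin(yd)]);d=np.array([.533,-.1138])-.001*u
def T(X,z): return [*(d+u*(X+.0015)),z]
def st(s):
    f=np.array(ctrl.get_force());t=np.array(ctrl.get_tool_pos())
    print(s,"t%.2f"%ctrl.get_time_s(),"Fx_dock %.1f Flat %.1f Fz %.1f"%(f[:2]@u,f[:2]@[-u[1],u[0]],f[2]),"X %.4f z %.4f"%((t[:2]-d)@u-.0015,t[2]))
E
python3 - <<'E'
from d import *
ctrl.movel(T(-.018,.12),.25,down(yd)); ctrl.movel(T(-.018,.061),.12); st("front")
for X in(-.008,0,.008,.016): ctrl.movel(T(X,.061),.05); st("push")
ctrl.sleep(.2)
C=cam("wrist");im=capture("wrist");cv2.imwrite("pics/push.png",im);pickle.dump(C,open("H2.pkl","wb"))
E
```

```text
front t10.27 Fx_dock -0.0 Flat -0.9 Fz -3.7 X -0.0182 z 0.0614
push t10.62 Fx_dock -6.3 Flat -0.3 Fz -5.0 X -0.0094 z 0.0622
push t10.93 Fx_dock -8.2 Flat -0.3 Fz -7.0 X -0.0021 z 0.0624
push t11.23 Fx_dock -10.2 Flat -1.1 Fz -6.8 X 0.0053 z 0.0626
push t11.54 Fx_dock -13.6 Flat -1.0 Fz -8.3 X 0.0126 z 0.0628
```

View pics/push.png

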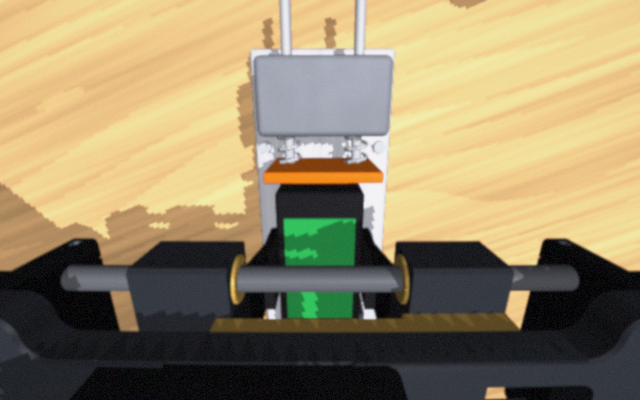

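The pack is centred on the gate (columns 277–363 against 264–383) and has pushed it back about 25 mm. Next I push a little further, then lower.

Run:
```python
from d import *
ctrl.movel(T(.0195,.061),.05); ctrl.sleep(.2); st("push")
for z in(.05,.042,.038,.036,.035,.034,.033,.032):
    ctrl.movel(T(.0195,z),.05); ctrl.sleep(.1); st("down %.3f"%z)
    if ctrl.get_force()[2]>8: break
```

```text
push t12.24 Fx_dock -13.4 Flat -0.0 Fz -7.9 X 0.0156 z 0.0629
down 0.050 t12.71 Fx_dock -13.0 Flat -0.9 Fz -6.7 X 0.0156 z 0.0520
down 0.042 t13.12 Fx_dock -13.5 Flat -0.4 Fz -6.1 X 0.0155 z 0.0440
down 0.038 t13.47 Fx_dock -13.1 Flat -0.4 Fz -4.6 X 0.0152 z 0.0402
down 0.036 t13.82 Fx_dock -13.4 Flat -0.8 Fz -2.1 X 0.0150 z 0.0385
down 0.035 t14.17 Fx_dock -13.2 Flat 0.2 Fz -0.7 X 0.0148 z 0.0377
down 0.034 t14.52 Fx_dock -14.4 Flat -0.8 Fz 0.3 X 0.0147 z 0.0368
down 0.033 t14.87 Fx_dock -13.7 Flat 0.5 Fz 3.0 X 0.0145 z 0.0361
down 0.032 t15.22 Fx_dock -8.4 Flat 0.6 Fz 14.2 X 0.0144 z 0.0360
```

Seated height matches (TCP 0.036), so the toe is down in front of the lip. Now I slide it home and release.

Run:
```python
from d import *
for X in(.012,.008,.005):
    ctrl.movel(T(X,.0335),.04); ctrl.sleep(.1); st("slide")
ctrl.set_gripper(.6); ctrl.sleep(.4); st("open")
ctrl.set_gripper(1.0)
p=np.array(ctrl.get_tool_pos())
ctrl.movel([p[0],p[1],.13],.12); ctrl.sleep(.2)
ctrl.movel([*(d+u*.06),.17],.15); ctrl.sleep(.2); st("up")
C=cam("wrist");im=capture("wrist");cv2.imwrite("pics/end.png",im);pickle.dump(C,open("H3.pkl","wb"))
```

```text
slide t15.66 Fx_dock -12.0 Flat -0.3 Fz 0.2 X 0.0075 z 0.0362
slide t16.01 Fx_dock -10.0 Flat -1.1 Fz 1.9 X 0.0041 z 0.0361
slide t16.36 Fx_dock -7.4 Flat -0.7 Fz 4.8 X 0.0017 z 0.0360
open t17.29 Fx_dock -0.1 Flat -0.2 Fz 0.5 X 0.0050 z 0.0335
up t20.12 Fx_dock -0.2 Flat -0.4 Fz -0.2 X 0.0583 z 0.1693
```

View pics/end.png

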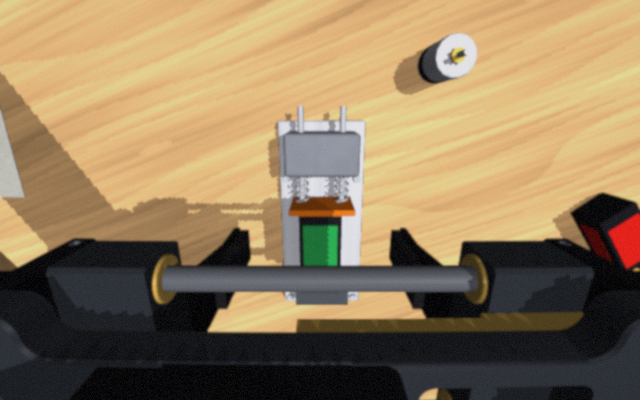

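The pack is in the dock with the gate against its plain end, edge near row 214. I repeat the first dock view to compare positions and check the lip end.

Run:
```python
from d import *
ctrl.move_pose([.529,-.113,.17],down(np.radians(157))); ctrl.sleep(.2)
C=cam("wrist");im=capture("wrist");n=np.array([-u[1],u[0]])
hsv=cv2.cvtColor(im,cv2.COLOR_BGR2HSV)
o=cv2.inRange(hsv,(5,170,120),(18,255,255));o[:,:270]=0;o[:,370:]=0;o[:130]=0;o[180:]=0
E=[(c,np.where(o[:,c])[0][-1]+.5) for c in range(292,350,2)]
e=onplane(C,E,.062)[:,:2];print("gate front X %.4f (shut read .034 here)"%((e-d)@u).mean())
g=cv2.inRange(hsv,(45,100,40),(80,255,255));g[:,:270]=0;g[:,370:]=0;g[250:]=0
m=[[],[]]
for r in np.where(g.sum(1)>20*255)[0][3:-3]:
    c=np.where(g[r])[0];m[0].append((c[0]-.5,r));m[1].append((c[-1]+.5,r))
w=[onplane(C,q,.052)[:,:2]-d for q in m]
print("label yaw err deg",[np.degrees(np.polyfit(q@u,q@n,1)[0]) for q in w],"lat",[(q@n).mean() for q in w])
cv2.imwrite("pics/end2.png",cv2.resize(im[120:275,220:420],None,fx=3.5,fy=3.5)); print(ctrl.get_time_s())
```

```text
gate front X 0.0449 (shut read .034 here)
label yaw err deg [np.float64(0.11109168575332201), np.float64(0.4109934489336983)] lat [np.float64(0.01964658181247223), np.float64(-0.016864468722299655)]
20.75
```

View pics/end2.png

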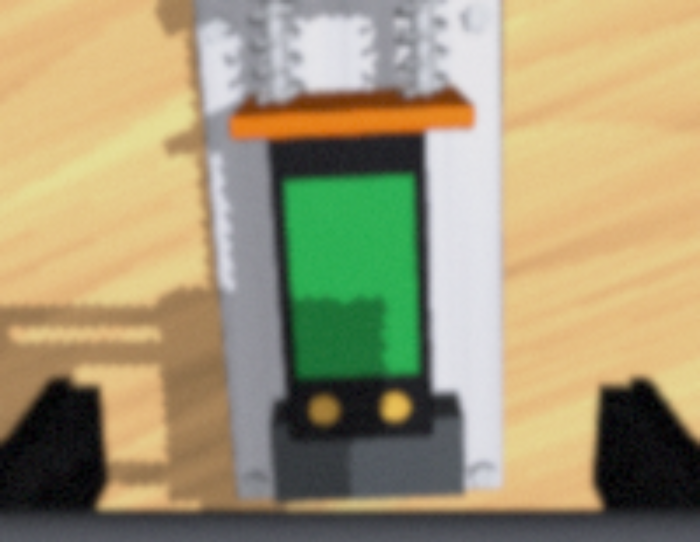

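Gate opening has changed by about 11–12 mm (home is 12). The pack is in line, about 1.4 mm off sideways, and its toe end is under the keeper. I'm handing it in.

```bash
python3 -c "
from bench import workorder
print(workorder.close_job())"
```

```text
the job is handed in; nothing more can be done
None
```

I loaded the good pack into the dock and handed the job in; at the last look it lay in line, toe end at the keeper, with the gate open about 11–12 mm against its plain end and the gripper clear (the hand-in returned no verdict).

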